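# Check sprung tweezers against a gauge disc

## Robot

A 6-joint arm with a two-finger parallel gripper is mounted at the origin on the work surface. World frame = base frame: x ahead of the robot, y to its left, z up, the work surface at z = 0. Lengths are in mm, angles in rad, forces in N, time in s.
With the tool pointing down it reaches from about 275 to 1000 mm from the base axis. Payload 8.4 kg.
Tool frame: the origin (TCP) lies at the centre of the arm's flange, where the gripper is bolted on; the fingertips stand 173 mm ahead of it and the grasp point (between the pads) lies 155 mm ahead of it; z points along the fingers, y is the direction in which the jaws open and shut (so a half turn about z gives the same grasp; the last joint's range is limited). The gripper opens to 85 mm and grips with 20 to 120 N. Pads are 22 mm wide; open, the fingers measure 114 mm over their backs; the gripper's body (76 mm by 85 mm) begins 54 mm behind the grasp point. The pads swing forward as they close: fully open they stand 13 mm farther back than shut.
Start: joints at [-1.147, 0.353, 1.633, -0, 1.155, -0.002], TCP at [258.155, -569.197, 404.681] pointing down, gripper open.
Joint ranges: [-2.63, 2.63], [-0.92, 2.1], [0.06, 2.66], [-1.3, 4.44], [0, 2.69], [-3.02, 3.02]. Speed limits (rad/s): [2.22, 2.22, 2.79, 3.14, 3.14, 3.14].

## Interface

Orientations are given as [roll, pitch, yaw] about the fixed x, y, z axes, in that order (R = Rz(yaw) Ry(pitch) Rx(roll)).
In Python, from rig import sense, grab_frame, camera_model, sign_off gives the robot as it stands. The module is installed in compiled form; this text tells all that it offers.
- The arm moves only by the tool step_arm, never from a script. Its argument "commands" is a list of rows, each a list of 3 entries, a list of its own where there are three numbers: the shift along the tool's x, y, z in mm, then the turn about the tool's z in rad, then the opening, from 0 (shut) to 1 (fully open). A call has 1 to 20 rows; each row shifts and turns the pose as measured when the row begins, along the tool's axes as they then stand; what a row does not reach is not made up. A row lasts 1/8 s, in which the tool goes at most 62.5 mm and 10.7 degrees, less where a joint would pass 70% of its speed; a pose out of reach is approached as far as the arm can. A call with a gripper value outside its range is refused whole. The fingers move at their own pace and stop on an object; "force" is the grip in N (left out, the last holds). Time passes only in rows, so rows that do not move let the fingers close. It gives the time, the measured TCP pose, the force and the opening at its end, in the units of the state.
- sense(): the state, without advancing time (a new reading comes with each control period).
- grab_frame(name): name is "side" or "top"; returns the picture (480x640x3 uint8, blue, green, red); there is no depth.
- camera_model(name): a dict with "fx", "fy", "cx", "cy" (pixels), "R" (3x3) and "t" (3): a world point X has camera coordinates R X + t. Camera axes: x right, y down, z forward; pixel columns grow to the right and rows downward; lengths in mm; the calibration is good to about 2 mm. A picture is of the moment at which its call begins. camera_model takes no time and is no camera call.
- sign_off(): hands the job in, once; it reports no verdict.
The state is a dict: "clock": time; "qpos": joint angles; "qvel": joint speeds; "joint_efforts": joint torques, N m; "eef_pos": TCP position; "tcp_rot": TCP orientation; "contact_force": force on the tool from outside, world axes, zero at the start; "wrist_torque": the same for the moment, N m; "opening": opening from 0.0 (shut) to 1.0 (fully open).
Only numpy, scipy, OpenCV 4.12 (cv2) and the standard library are available. Lean on these libraries where they do the work, as an engineer would, in place of code of your own. Each camera call takes 0.05 s, during which the arm holds its last target. There are 200 camera calls.

## Task

Check the sprung tweezers that are clamped in the bench stand: push the round metal gauge disc flat across the table until its black centre spot lies directly under the tweezer tips, then squeeze the two arms with the gripper until the gap between the tips is as wide as the spot (14 mm), never letting the tips meet. Hold that gap steady for two seconds and finish while still holding it, with the disc still in place; do not pick the disc up, and leave the other things on the table where they are.

Things in the scene. Friction and masses are not known exactly. Their poses are not given: they have to be found in the camera images.
- stand: Bench stand, fixed, 92 mm tall, that clamps steel tweezers. Origin: ON THE TABLE directly under the middle between the tweezer tips (where the disc's centre must come). x runs level from the tips to the clamp, y left of x, z up. Base plate 90 x 90 x 12 mm, x = 142 to 232 mm; clamp block 40 mm wide, x = 154 to 190 mm. The table under the arms is clear.
- squeeze (a point): Fixed point of the stand midway between the two arms, at the grooves that mark where to squeeze: stand x = 69 mm, y = 0, 60 mm above the table. Grip here from above, the fingers outside the arms, closing along the stand's y. Relaxed, the arms measure 39 mm over their outer faces here. At the wanted 14 mm tip gap they are parallel and measure 26 mm over their outer faces all along.
- jaw_left: Tweezer arm on the stand's +y side. Origin on its upright hinge (stand x = 150, y = 10, z = 60 mm); -x points along the arm to the tip. Shank 6 mm thick, 14 mm tall (z = 53 to 67 mm), from the hinge to stand x = 36 mm, then bent down 45 degrees to the tip at x = 0, z = 24 mm. Relaxed it splays outwards 0.08 rad; yaw rises by 0.08 up to the 14 mm gap.
- jaw_right: Tweezer arm on the stand's -y side, mirror image (hinge y = -10 mm; yaw falls by 0.08 rad up to the 14 mm gap). Each arm has its own spring, 6 N m per rad: about 6 N on each finger at the grooves at the 14 mm gap. A tip moves 1.8 times as far as its arm at the grooves. Stop at 2 mm tip gap.
- tip_left (a point): Inner face of the left arm's tip, 24 mm above the table. The tip gap (38 mm relaxed) is the distance between tip_left and tip_right.
- tip_right (a point): Inner face of the right arm's tip.
- disc: Loose round aluminium gauge disc, 80 mm diameter, 14 mm thick, about 0.2 kg, lying flat on the table, with a flush black spot 14 mm across at its centre. Origin: centre of its underside.
- jar_small: Bystander: amber glass jar with black cap, 26 mm diameter, 42 mm tall, standing beside the tweezers. Origin: centre of its underside.
- jar_clear: Bystander: clear jar with white cap, 24 mm diameter, 45 mm tall, standing beside the tweezers. Origin: centre of its underside.
- pan: Bystander: shallow steel pan 60 x 95 x 16 mm. Origin: centre of its underside.
- palette: Bystander: white ceramic palette with four wells, 75 x 110 x 14 mm. Origin: centre of its underside.
- spatula: Bystander: small steel spatula, 160 mm long, lying on the table. Origin: under its middle.
- jar_big: Bystander: big amber jar with black cap, 44 mm diameter, 75 mm tall. Origin: centre of its underside.
- lidcap: Bystander: white screw cap lying on the table, 42 mm diameter, 14 mm tall. Origin: centre of its underside.
There are look-alikes about, which are no part of the job. Leave any brown or green look-alike of the stand alone.

How it is judged:
By the outcome, as a careful person would: the job done as asked, in the order asked, and still so for the second after the job is handed in, while the arm keeps its last pose, push and grip.
It also fails if it takes over 50 s, if anything falls off the work surface, if the arm or the gripper's body presses on something with over 40 N, if the wrist force passes 120 N, or if a joint passes its speed limit or range.

## Working session

There is one attempt and no reset: what is moved stays moved. The work goes in short steps, Python scripts to look and compute and a tool call to move; the robot and the scene stay as the last step left them, time stands still between calls to the robot, and variables do not carry over. Pictures are saved under pics/ and viewed, about 8 in all and at most 12, crops included, and the job is handed in when it is done.

Besides the shell and the picture viewer there is one more tool, called after "Emit:" as name([rows], argument=value, ...), one row to a line, values as JSON. step_arm: Moves the arm, as the interface text tells. Its arguments: {"type":"object","properties":{"commands":{"type":"array","items":{"type":"array"}},"force":{"type":"number"}},"required":["commands"]}

```bash
mkdir -p pics; cat > h.py <<'E'
import numpy as np, cv2
from rig import sense, grab_frame, camera_model, sign_off
def ray(cam,u,v):
    m=camera_model(cam);R=np.array(m["R"]);t=np.array(m["t"])
    d=R.T@np.array([(u-m["cx"])/m["fx"],(v-m["cy"])/m["fy"],1.]);return -R.T@t,d
def onz(cam,u,v,z):
    c,d=ray(cam,u,v);return (c+d*(z-c[2])/d[2]).round(1)
def proj(cam,X):
    m=camera_model(cam);p=np.array(m["R"])@np.array(X,float)+np.array(m["t"]);return np.array([m["cx"]+m["fx"]*p[0]/p[2],m["cy"]+m["fy"]*p[1]/p[2]]).round(1)
E
python3 - <<'E'
from h import *
for c in("side","top"):
    f=grab_frame(c);cv2.imwrite(f"pics/{c}0.png",f)
    m=camera_model(c);print(c,m["fx"],ray(c,320,240))
print(sense())
E
```

```text
side 528.6852584154828 (array([  92.62948919,  676.53586472, 1053.11522889]), array([ 0.33300114, -0.59547282, -0.73113694]))
top 484.61545109336373 (array([ 429.3739526, -129.1686914, 1457.4172973]), array([ 0.09592643,  0.0176306 , -0.99532521]))
{'clock': 0.1, 'qpos': array([-1.14742309e+00,  3.53558919e-01,  1.63401735e+00, -4.51370508e-06,
        1.15522441e+00, -2.36119306e-03]), 'qvel': array([ 9.15357894e-04, -2.01465815e-03, -2.44668881e-03, -6.69381382e-04,
        2.01396333e-04, -4.22171966e-05]), 'joint_efforts': array([ 1.25537554e-03, -6.06356692e+01, -3.42820323e+01,  1.97624622e-04,
        3.93130467e-03, -1.41607072e-05]), 'eef_pos': array([ 258.05797481, -569.01791503,  404.06725865]), 'tcp_rot': array([-3.14038462e+00,  1.27492157e-06,  4.25736253e-01]), 'contact_force': array([-0.1186012 ,  1.18203059,  0.18848817]), 'wrist_torque': array([ 0.04957101, -0.01957714, -0.08558732]), 'opening': 1.0018470300521252}
```

View pics/top0.png

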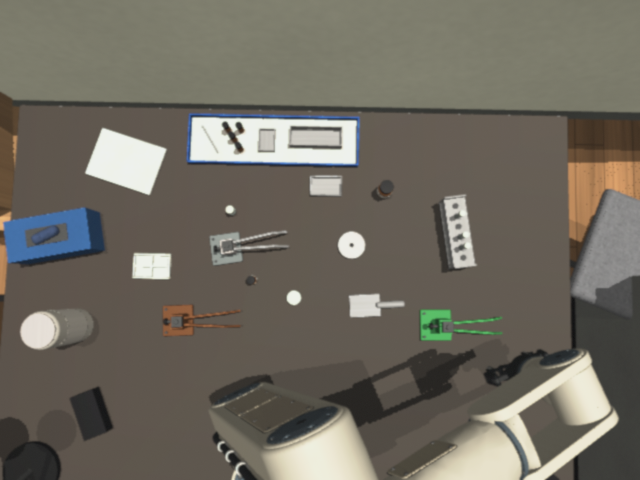

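View pics/side0.png

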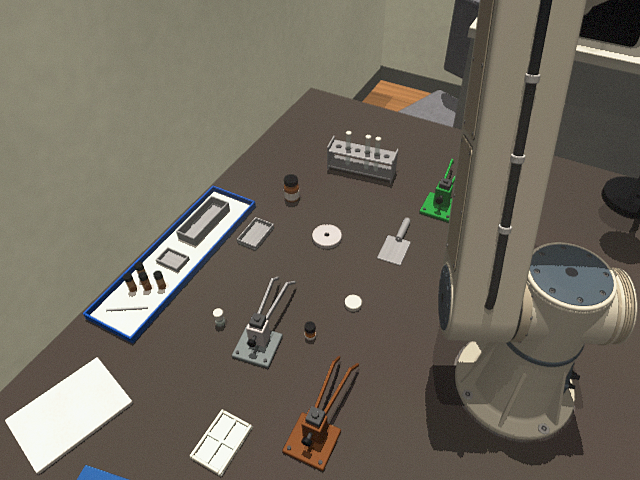

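Stand candidates in the top view are grey steel (226,248), brown (178,320) and green (436,325), so I take the grey one. Disc candidates are the round one with a black spot (351,245) and the white plain cap (294,297), so I take the one with the spot. Next, one close crop of each view.

```bash
python3 - <<'E'
from h import *
t=cv2.imread("pics/top0.png");s=cv2.imread("pics/side0.png")
a=cv2.resize(t[200:300,200:380],None,fx=4.4,fy=4.4,interpolation=cv2.INTER_CUBIC)[:,:792]
cv2.imwrite("pics/ctop.png",a)
b=cv2.resize(s[210:370,200:360],None,fx=3.7,fy=3.7,interpolation=cv2.INTER_CUBIC)
cv2.imwrite("pics/cside.png",b)
for n,im,(x0,y0,x1,y1) in(("top",t,(330,225,375,265)),("side",s,(308,218,346,255))):
    g=cv2.cvtColor(im,cv2.COLOR_BGR2GRAY)[y0:y1,x0:x1]
    c,_=cv2.findContours((g>110).astype(np.uint8),0,2)
    c=max(c,key=cv2.contourArea);e=cv2.fitEllipse(c);m=np.zeros_like(g);cv2.drawContours(m,[c],-1,1,-1)
    m=cv2.erode(m,np.ones((7,7)));w=np.clip(150.-g,0,None)*m;ys,xs=np.indices(g.shape)
    sp=(x0+(w*xs).sum()/w.sum(),y0+(w*ys).sum()/w.sum())
    print(n,"ell",e[0][0]+x0,e[0][1]+y0,e[1],"spot",sp,onz(n,*sp,14),onz(n,e[0][0]+x0,e[0][1]+y0,14))
E
```

```text
top ell 351.36310386657715 244.52818870544434 (27.76085090637207, 28.260480880737305) spot (np.float64(351.14332247557), np.float64(244.60912052117263)) [ 556.9 -197.    14. ] [ 557.2 -197.6   14. ]
side ell 326.5286502838135 234.67682456970215 (21.436296463012695, 29.394046783447266) spot (np.float64(326.44453064391), np.float64(234.2265321955004)) [ 560.6 -196.8   14. ] [ 559.6 -195.4   14. ]
```

View pics/ctop.png

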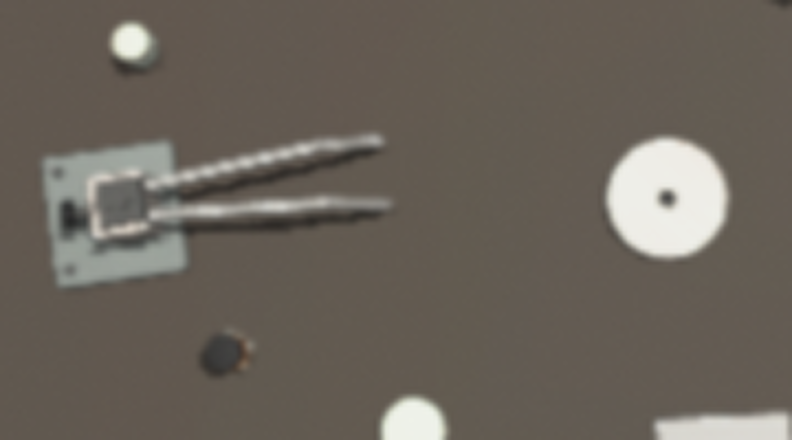

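View pics/cside.png

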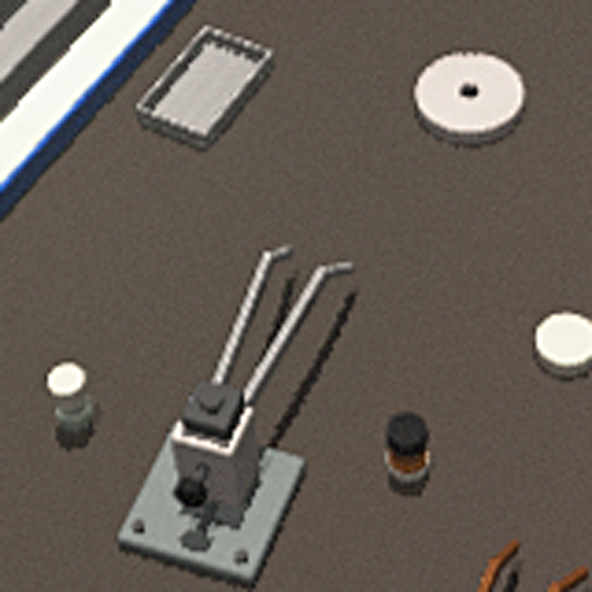

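Top crop: the grey plate spans (43,158)–(187,268), the tweezer tips are at (382,141) and (391,205), and the disc spot is at (667,198). Side crop: the tips are at about (291,250) and (351,266), the disc spot at (468,90), and it is bent-tip steel tweezers as described. Now the stand pose.

```bash
python3 - <<'E'
from h import *
T=lambda u,v:((u+.5)/4.4-.5+200,(v+.5)/4.4-.5+200)
S=lambda u,v:((u+.5)/3.7-.5+200,(v+.5)/3.7-.5+210)
tp=[onz("top",*T(*p),24) for p in((382,141),(391,205))]
sp=[onz("side",*S(*p),24) for p in((291,250),(351,266))]
print("tips",tp,sp,np.mean(tp,0),np.mean(sp,0))
ct=[onz("top",*T(*p),12) for p in((43,158),(168,140),(187,268),(58,288))]
cs=[onz("side",*S(*p),12) for p in((120,537),(183,442),(306,460),(252,580))]
for c in(ct,cs):
    c=np.array(c);print(c.tolist(),"centre",c.mean(0))
    e=(c-np.roll(c,-1,0))[:,:2];print("side angles",[round(float(np.arctan2(*v[::-1])),3) for v in e],np.linalg.norm(e,axis=1))
for n,f in(("top",T),("side",S)):
  # bend points (shank end, z=60)
  pass
bt=[onz("top",*T(*p),60) for p in((325,146),(325,202))];bs=[onz("side",*S(*p),60) for p in((268,257),(323,270))]
print("bends",bt,bs)
E
```

```text
tips [array([590. ,  -3.2,  24. ]), array([546.7, -10.6,  24. ])] [array([593.3,  -1.2,  24. ]), array([550.4,  -8.1,  24. ])] [568.35  -6.9   24.  ] [571.85  -4.65  24.  ]
[[574.0, 229.3, 12.0], [588.5, 144.2, 12.0], [501.3, 127.8, 12.0], [485.5, 215.1, 12.0]] centre [537.325 179.1    12.   ]
side angles [1.74, 0.186, -1.392, -2.982] [86.32647334 88.72880028 88.71826193 89.63196974]
[[574.3, 230.6, 12.0], [578.3, 155.6, 12.0], [502.7, 130.7, 12.0], [487.7, 217.8, 12.0]] centre [535.75  183.675  12.   ]
side angles [1.624, 0.318, -1.4, -2.995] [75.10659092 79.59503753 88.38218146 87.54084761]
bends [array([581.7,  31.2,  60. ]), array([544.7,  29.9,  60. ])] [array([586. ,  34.5,  60. ]), array([548.8,  27.1,  60. ])]
```

Emit:
step_arm([
  [[0,0,0],-0.14,0.6],
  [[0,0,0],-0.14,0.6],
  [[0,0,0],-0.14,0.6],
  [[0,0,0],-0.14,0.6],
  [[0,0,0],-0.14,0.6],
  [[0,0,0],-0.14,0.6],
  [[0,0,0],-0.14,0.6],
  [[0,0,0],-0.1,0.6],
  [[0,0,0],0,0.6],
])

```text
clock: 1.23
eef_pos: [257.5, -567.8, 400.0]
tcp_rot: [-3.138, -0.008, 1.54]
contact_force: [-0.4, 0.1, 0.3]
opening: 0.599
```

Emit:
step_arm([
  [[32,28,0],0,0.6],
  [[32,28,0],0,0.6],
  [[32,28,0],0,0.6],
  [[32,28,0],0,0.6],
  [[32,28,0],0,0.6],
  [[32,28,10],0,0.6],
  [[32,28,20],0,0.6],
  [[32,28,20],0,0.6],
  [[16,28,20],0,0.6],
  [[0,20,20],0,0.6],
  [[0,0,20],0,0.6],
  [[0,0,0],0,0.6],
])

```text
clock: 2.72
eef_pos: [548.8, -298.2, 286.6]
tcp_rot: [-3.137, -0.008, 1.506]
contact_force: [-0.0, -0.7, 0.1]
opening: 0.594
```

```bash
python3 - <<'E'
from h import *
s=sense();print(s["clock"],s["eef_pos"],s["tcp_rot"],s["qpos"])
E
```

```text
2.725 [ 548.8446969  -298.1520685   286.59232324] [-3.13704556 -0.00787137  1.50620028] [-0.50144835  0.48250805  1.72619001  0.00644767  0.94035493 -0.44069055]
```

Emit:
step_arm([
  [[9,1,25],0,0.6],
  [[8,1,25],0,0.6],
  [[8,1,25],0,0.6],
  [[0,0,20],0,0.6],
  [[0,0,10],0,0.6],
  [[0,0,4],0,0.6],
  [[0,0,0],0,0.6],
])

```text
clock: 3.6
eef_pos: [554.9, -275.1, 180.2]
tcp_rot: [3.139, -0.004, 1.497]
contact_force: [-0.3, 0.4, -0.4]
opening: 0.598
```

```bash
python3 - <<'E'
from h import *
s=sense();print(s["clock"],s["eef_pos"],s["tcp_rot"])
f=grab_frame("side");g=f[170:330,240:400];cv2.imwrite("pics/s1.png",cv2.resize(g,None,fx=3.7,fy=3.7,interpolation=2))
E
```

```text
3.6 [ 554.92542943 -275.05073908  180.24603818] [ 3.13896982 -0.00443086  1.49683564]
```

View pics/s1.png

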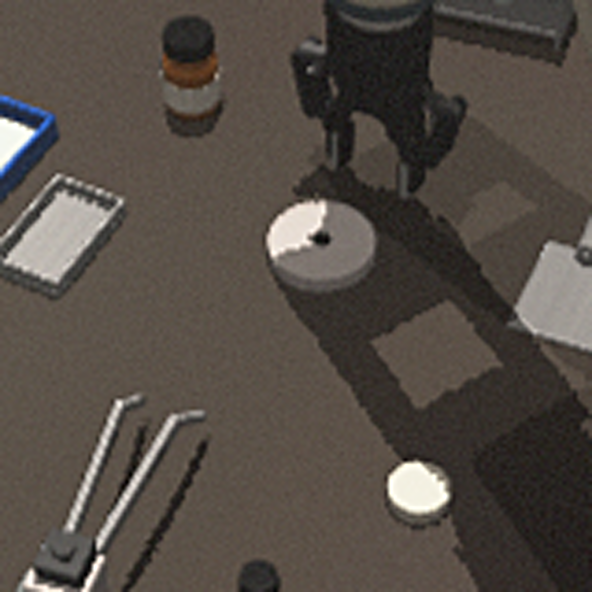

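The fingers at crop (338,165) and (408,195) straddle the line behind the disc, whose spot is at (320,238). Pushing now.

Emit:
step_arm([
  [[8,-1,3],0,0.6],
  [[12,-1,3],0,0.6],
  [[8,0,0],0,0.6],
  [[8,0,0],0,0.6],
  [[12,0,0],0,0.6],
  [[14,0,0],0,0.6],
  [[14,0,0],0,0.6],
  [[14,0,0],0,0.6],
  [[14,0,0],0,0.6],
  [[14,0,0],0,0.6],
  [[14,0,0],0,0.6],
  [[14,0,0],0,0.6],
  [[14,0,0],0,0.6],
  [[10,0,0],0,0.6],
  [[6,0,0],0,0.6],
  [[3,0,0],0,0.6],
  [[0,0,0],0,0.6],
])

```text
clock: 5.78
eef_pos: [567.6, -83.1, 176.2]
tcp_rot: [3.136, -0.003, 1.498]
contact_force: [-0.5, -0.5, -0.1]
opening: 0.601
```

```bash
python3 - <<'E'
from h import *
s=sense();print(s["clock"],s["eef_pos"],s["tcp_rot"],s["contact_force"])
f=grab_frame("side");cv2.imwrite("pics/s2f.png",f);g=f[190:350,220:380];cv2.imwrite("pics/s2.png",cv2.resize(g,None,fx=3.7,fy=3.7,interpolation=2))
p=s["eef_pos"];y=s["tcp_rot"][2];d=np.array([np.cos(y),np.sin(y),0]);c=p+42*d;c[2]=14
print("predicted disc centre",c,proj("side",c),proj("side",[570,-5,14]))
E
```

```text
5.775 [567.58615645 -83.13694418 176.22865281] [ 3.13639778 -0.00341226  1.49805685] [-0.45073382 -0.47308259 -0.09975335]
predicted disc centre [570.63852132 -41.24800687  14.        ] [294.4 272.1] [287.3 282. ]
```

View pics/s2.png

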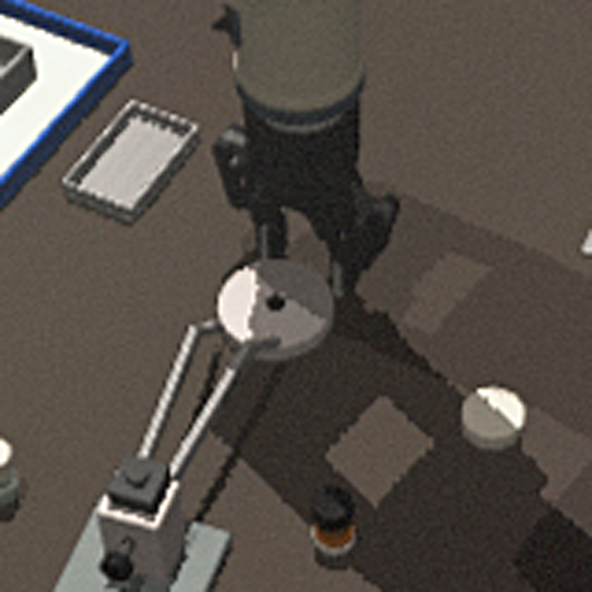

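Spot at px about (294.2,271.3), tips straddling ahead of the disc. Working out the remaining push in the same camera.

```bash
python3 - <<'E'
from h import *
s=onz("side",294.2,271.3,14);print(s, np.array([571.9,-4.7,14])-s)
f=grab_frame("top");g=f[200:280,250:350];cv2.imwrite("pics/t2.png",cv2.resize(g,None,fx=6,fy=6,interpolation=2))
E
```

```text
[572.3 -43.2  14. ] [-0.4 38.5  0. ]
```

View pics/t2.png

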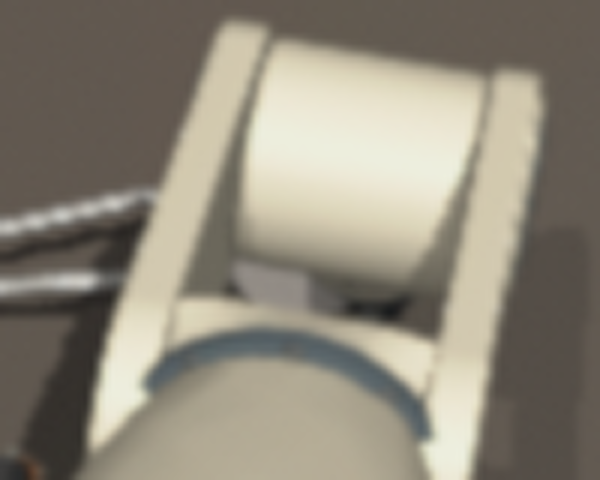

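The top view is blocked by the arm. The side view gives about 37 mm to go, so I push 34 and check.

Emit:
step_arm([
  [[6,-0.5,0],0,0.6],
  [[7,-0.6,0],0,0.6],
  [[7,-0.6,0],0,0.6],
  [[6,-0.6,0],0,0.6],
  [[4,-0.4,0],0,0.6],
  [[3,-0.3,0],0,0.6],
  [[1,0,0],0,0.6],
  [[0,0,0],0,0.6],
])

```text
clock: 6.88
eef_pos: [567.0, -47.2, 176.4]
tcp_rot: [3.136, -0.003, 1.497]
contact_force: [-0.0, -0.2, -1.1]
opening: 0.602
```

```bash
python3 - <<'E'
from h import *
s=sense();print(s["clock"],s["eef_pos"],s["tcp_rot"],s["contact_force"])
f=grab_frame("side");g=f[245:315,250:330];cv2.imwrite("pics/s3.png",cv2.resize(g,None,fx=7,fy=7,interpolation=2))
p=s["eef_pos"];y=s["tcp_rot"][2];d=np.array([np.cos(y),np.sin(y),0]);c=p+42*d;c[2]=14
print("predicted disc centre",c,proj("side",c),proj("side",[570,-5,14]))
E
```

```text
6.875 [566.97419691 -47.21418875 176.36205691] [ 3.1362936  -0.0032512   1.49732081] [-0.0131171  -0.20248171 -1.12517614]
predicted disc centre [570.05739262  -5.32750944  14.        ] [287.4 281.9] [287.3 282. ]
```

View pics/s3.png

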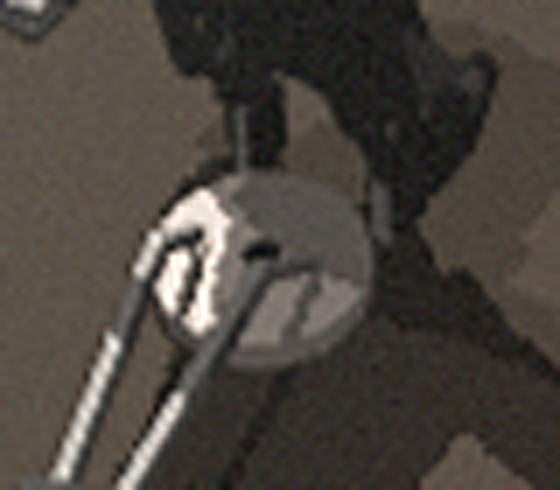

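The spot is at crop (261,248), partly hidden by the near arm. The tips are at (198,232) and (322,270), so the disc is close to under them. I'll back off and measure in both views unobstructed.

Emit:
step_arm([
  [[-10,0,0],0,0.6],
  [[-30,0,0],0,0.6],
  [[-50,0,-5],0,0.6],
  [[-55,0,-5],0,0.6],
  [[-55,0,0],0,0.6],
  [[-30,0,0],0,0.6],
  [[0,0,0],0,0.6],
])

```text
clock: 7.8
eef_pos: [548.9, -287.8, 186.4]
tcp_rot: [3.134, -0.002, 1.497]
contact_force: [0.1, -0.0, -0.5]
opening: 0.599
```

```bash
python3 - <<'E'
from h import *
s=sense();print(s["clock"],s["eef_pos"],s["tcp_rot"])
f=grab_frame("top");cv2.imwrite("pics/top4.png",f);h=grab_frame("side");cv2.imwrite("pics/side4.png",h)
a=cv2.resize(f[215:275,245:320],None,fx=7,fy=7,interpolation=2)
b=cv2.resize(h[250:310,250:315],None,fx=7,fy=7,interpolation=2)[:, :273+0] if 0 else cv2.resize(h[250:310,256:294+4],None,fx=6.5,fy=7,interpolation=2)
cv2.imwrite("pics/both4.png",np.hstack([a,b]));print(a.shape,b.shape)
E
```

```text
7.8 [ 548.94757795 -287.77010977  186.37505281] [ 3.13385846e+00 -2.15072802e-03  1.49723972e+00]
(420, 525, 3) (420, 273, 3)
```

View pics/both4.png

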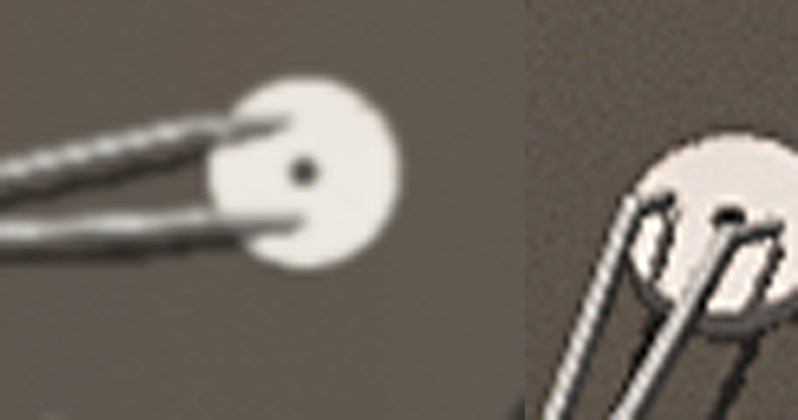

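Top: spot at crop (303,172), tips end at (289,122) and (302,220). Side: the spot is just left of the near tip's bend.

```bash
python3 - <<'E'
from h import *
T=lambda u,v:((u+.5)/7-.5+245,(v+.5)/7-.5+215)
S=lambda u,v:((u-525+.5)/6.5-.5+256,(v+.5)/7-.5+250)
u=np.array([np.cos(1.738),np.sin(1.738)]);n=np.array([-u[1],u[0]])
f=cv2.cvtColor(cv2.imread("pics/top4.png"),6)
g=f[235:244,284:293].astype(float);w=np.clip(150-g,0,None);yy,xx=np.indices(g.shape)
px=(284+(w*xx).sum()/w.sum(),235+(w*yy).sum()/w.sum());print("spot px",px,T(303,172))
sp=onz("top",*px,14);L=onz("top",*T(289,122),24);R=onz("top",*T(302,220),24);m=(L+R)/2
print(sp,L,R,m,"spot-mid stand x,y:",(sp-m)[:2]@u,(sp-m)[:2]@n, "tip gap c-c",np.linalg.norm(L-R), "angle",np.arctan2(*(L-R)[:2][::-1])+np.pi/2)
sp=onz("side",*S(730,216),14);L=onz("side",*S(672,198),24);R=onz("side",*S(779,226),24);m2=(L+R)/2
print(sp,L,R,m2,(sp-m2)[:2]@u,(sp-m2)[:2]@n)
# disc ellipse in side: top face
h=cv2.cvtColor(cv2.imread("pics/side4.png"),6)
c,_=cv2.findContours((f[220:262,270:310]>150).astype(np.uint8),0,2);c=max(c,key=cv2.contourArea);hull=cv2.convexHull(c);e=cv2.minEnclosingCircle(hull);print("disc top circle",e[0][0]+270,e[0][1]+220,e[1],onz("top",e[0][0]+270,e[0][1]+220,14))
E
```

```text
spot px (np.float64(287.952), np.float64(239.072)) (287.85714285714283, 239.14285714285714)
[568.9  -7.6  14. ] [588.9  -1.5  24. ] [547.3  -8.3  24. ] [568.1  -4.9  24. ] spot-mid stand x,y: -2.7954863448756395 -0.3394938815559759 tip gap c-c 42.15210552273756 angle 1.732824889529463
[573.1  -9.2  14. ] [592.4   0.7  24. ] [549.6  -7.4  24. ] [571.    -3.35  24.  ] -6.117909827737868 -1.0971232107965387
disc top circle 285.01587295532227 239.4973545074463 16.36349868774414 [567.4   1.2  14. ]
```

The spot still needs about +2.5 mm in stand x; y is good. I'll go back for a small nudge.

Emit:
step_arm([
  [[30,0,2],0,0.6],
  [[50,0,4],0,0.6],
  [[50,0,4],0,0.6],
  [[40,0,0],0,0.6],
  [[30,0,0],0,0.6],
  [[14,0,0],0,0.6],
  [[0,0,0],0,0.6],
  [[0,0,0],0,0.6],
])

```text
clock: 8.9
eef_pos: [563.0, -59.5, 176.5]
tcp_rot: [3.137, -0.004, 1.506]
contact_force: [-0.5, 1.0, 0.0]
opening: 0.602
```

Emit:
step_arm([
  [[2,1.5,0],0,0.6],
  [[3,1.3,0],0,0.6],
  [[4,0,0],0,0.6],
  [[3,0,0],0,0.6],
  [[2,0,0],0,0.6],
  [[1,0,0],0,0.6],
  [[0,0,0],0,0.6],
  [[0,0,0],0,0.6],
])

```text
clock: 9.9
eef_pos: [567.1, -46.2, 176.5]
tcp_rot: [3.136, -0.003, 1.503]
contact_force: [0.1, 0.4, -0.4]
opening: 0.601
```

Emit:
step_arm([
  [[1,0,0],0,0.6],
  [[1,0,0],0,0.6],
  [[0.2,0,0],0,0.6],
  [[0,0,0],0,0.6],
])

```text
clock: 10.4
eef_pos: [567.2, -44.0, 176.5]
tcp_rot: [3.136, -0.003, 1.503]
contact_force: [0.2, -1.3, 0.4]
opening: 0.6
```

Emit:
step_arm([
  [[-8,0,0],0,0.6],
  [[-30,0,0],0,0.6],
  [[-50,0,-10],0,0.7],
  [[-55,0,-30],0,0.7],
  [[-55,0,-30],0,0.8],
  [[-30,0,-30],0,0.8],
  [[0,0,-20],-0.12,0.8],
  [[0,0,0],-0.115,0.8],
  [[0,0,0],0,0.8],
])

```text
clock: 11.52
eef_pos: [549.4, -282.2, 299.2]
tcp_rot: [3.135, -0.001, 1.743]
contact_force: [-0.4, 0.8, 0.2]
opening: 0.803
```

```bash
python3 - <<'E'
from h import *
s=sense();print(s["clock"],s["eef_pos"],s["tcp_rot"],s["opening"])
f=grab_frame("top");cv2.imwrite("pics/top5.png",f);h=grab_frame("side");cv2.imwrite("pics/side5.png",h)
T=lambda u,v:((u+.5)/7-.5+245,(v+.5)/7-.5+215)
f=cv2.cvtColor(f,6);u=np.array([np.cos(1.735),np.sin(1.735)]);n=np.array([-u[1],u[0]])
g=f[235:244,282:291].astype(float);w=np.clip(150-g,0,None);yy,xx=np.indices(g.shape)
px=(282+(w*xx).sum()/w.sum(),235+(w*yy).sum()/w.sum())
L=onz("top",*T(289,122),24);R=onz("top",*T(302,220),24);m=(L+R)/2;sp=onz("top",*px,14);print(px,sp,(sp-m)[:2]@u,(sp-m)[:2]@n)
E
```

```text
11.525 [ 549.42121335 -282.18450534  299.2322837 ] [ 3.13519388e+00 -8.74211890e-04  1.74295798e+00] 0.8031009225693119
(np.float64(286.93175853018374), np.float64(239.07874015748033)) [568.8  -4.5  14. ] 0.2801927991022928 -0.7559708958229054
```

The disc is centred: the spot is within about 1 mm of the tip midpoint. Now to above the grooves.

Emit:
step_arm([
  [[30,6,0],0,0.8],
  [[42,8.4,0],0,0.8],
  [[42,8.4,0],0,0.8],
  [[42,8.4,0],0,0.8],
  [[42,8.4,0],0,0.8],
  [[42,8.4,0],0,0.8],
  [[42,8.4,0],0,0.8],
  [[35,7,0],0,0.8],
  [[20,4,0],0,0.8],
  [[0,0,0],0,0.8],
  [[0,0,0],0,0.8],
])

```text
clock: 13.0
eef_pos: [560.3, 73.5, 295.3]
tcp_rot: [-3.141, -0.003, 1.721]
contact_force: [0.0, -0.6, -0.5]
opening: 0.799
```

Emit:
step_arm([
  [[-5,-2,5],-0.017,0.8],
  [[-4,-1.5,15],0,0.8],
  [[0,0,20],0,0.8],
  [[0,0,18],0,0.8],
  [[0,0,8],0,0.8],
  [[0,0,0],0,0.8],
  [[0,0,0],0,0.8],
])

```text
clock: 13.88
eef_pos: [557.1, 58.7, 223.9]
tcp_rot: [-3.139, -0.002, 1.732]
contact_force: [-0.0, 0.5, 0.7]
opening: 0.801
```

```bash
python3 - <<'E'
from h import *
s=sense();print(s["clock"],s["eef_pos"],s["tcp_rot"],s["opening"],s["contact_force"])
h=grab_frame("side");cv2.imwrite("pics/side6.png",h);cv2.imwrite("pics/s6.png",cv2.resize(h[230:330,230:330],None,fx=6,fy=6,interpolation=2))
E
```

```text
13.875 [557.09603256  58.65306081 223.93841626] [-3.13872662e+00 -2.28577158e-03  1.73240915e+00] 0.8007923162621763 [-0.03228388  0.53655711  0.67475607]
```

View pics/s6.png

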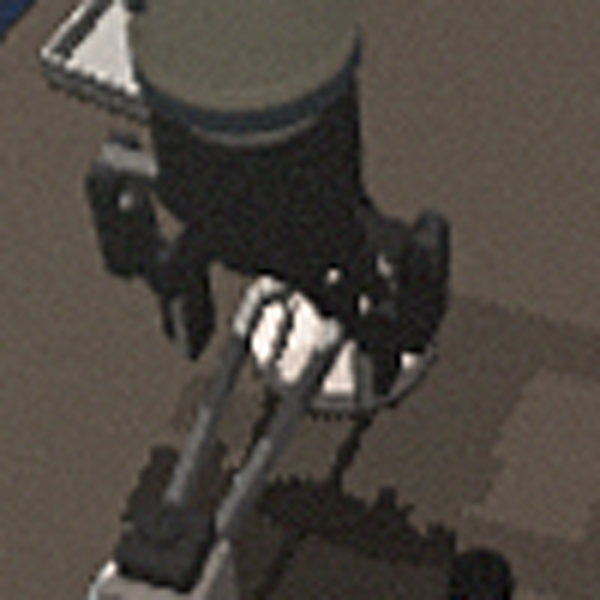

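The fingers are outside both arms (left finger tip at crop (190,350), right at about (385,390)). I'll shift, descend 10 mm, then close in stages.

Emit:
step_arm([
  [[3,1,5],0,0.8],
  [[2,0.9,4],0,0.7],
  [[0,0,1],0,0.6],
  [[0,0,0],0,0.5],
  [[0,0,0],0,0.5],
  [[0,0,0],0,0.5],
], force=30)

```text
clock: 14.68
eef_pos: [558.8, 64.7, 214.6]
tcp_rot: [-3.141, -0.002, 1.733]
contact_force: [-0.0, 0.1, -0.6]
opening: 0.503
```

Emit:
step_arm([
  [[0,0,0],0,0.46],
  [[0,0,0],0,0.42],
  [[0,0,0],0,0.38],
  [[0,0,0],0,0.38],
  [[0,0,0],0,0.38],
  [[0,0,0],0,0.38],
], force=30)

```text
clock: 15.42
eef_pos: [559.3, 64.6, 215.1]
tcp_rot: [3.14, -0.002, 1.733]
contact_force: [0.1, -0.8, 0.8]
opening: 0.38
```

```bash
python3 - <<'E'
from h import *
s=sense();y=s["tcp_rot"][2];F=s["contact_force"]
print(s["clock"],s["eef_pos"],s["tcp_rot"],s["opening"],F,"tool y force",F[0]*np.sin(y)-F[1]*np.cos(y),s["wrist_torque"])
E
```

```text
15.425 [559.26486519  64.62131819 215.1322569 ] [ 3.14026360e+00 -2.05284962e-03  1.73288869e+00] 0.3798146079449582 [ 0.13774231 -0.81596142  0.80635637] tool y force 0.004254046244445697 [-0.01571416 -0.07629385 -0.03311068]
```

Lateral force is about 0, so the grip is centred. Closing near the target, then checking the gap by picture.

Emit:
step_arm([
  [[0,0,0],0,0.35],
  [[0,0,0],0,0.32],
  [[0,0,0],0,0.31],
  [[0,0,0],0,0.31],
  [[0,0,0],0,0.31],
], force=30)

```text
clock: 16.05
eef_pos: [559.3, 64.5, 215.5]
tcp_rot: [3.14, -0.002, 1.733]
contact_force: [-0.3, -0.5, 3.6]
opening: 0.314
```

```bash
python3 - <<'E'
from h import *
s=sense();y=s["tcp_rot"][2];F=s["contact_force"]
print(s["clock"],s["eef_pos"],s["tcp_rot"],s["opening"],F,"tool y force",F[0]*np.sin(y)-F[1]*np.cos(y))
h=grab_frame("side");f=grab_frame("top");cv2.imwrite("pics/side7.png",h);cv2.imwrite("pics/top7.png",f)
cv2.imwrite("pics/b7.png",np.hstack([cv2.resize(h[255:315,255:310],None,fx=7,fy=7,interpolation=2),cv2.resize(f[215:275,255:311],None,fx=7,fy=7,interpolation=2)]))
E
```

```text
16.05 [559.28965129  64.54571601 215.47587555] [ 3.14015001e+00 -1.87207441e-03  1.73308121e+00] 0.3139357535632531 [-0.26611351 -0.54377104  3.56183974] tool y force -0.35047594399150717
```

View pics/b7.png

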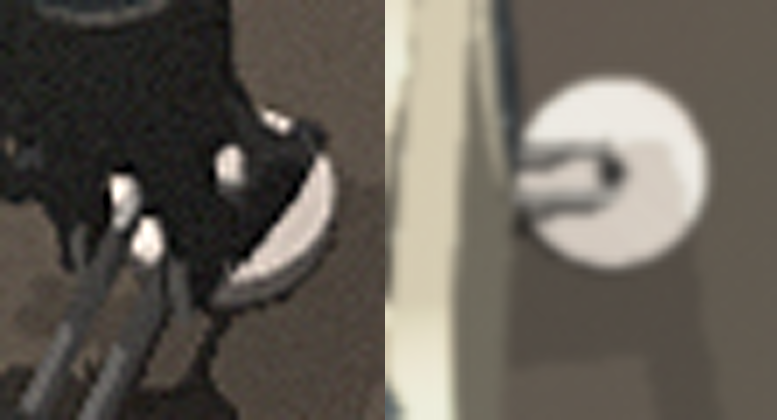

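Top (right half): two parallel arms over the disc, their ends flanking the dark spot at (612,170). Side (left half): tips hidden by the gripper. Now to measure arm separation numerically.

```bash
python3 - <<'E'
from h import *
f=cv2.cvtColor(cv2.imread("pics/top7.png"),6)
print(f[230:250,275:292])
E
```

```text
[[ 90 115 164 211 227 232 233 234 234 234 233 233 233 233 233 233 233]
 [102 152 209 229 233 233 234 233 234 234 234 233 233 233 233 233 233]
 [130 189 224 233 234 234 233 234 234 234 234 234 233 233 233 233 233]
 [167 216 230 233 234 232 232 232 232 233 232 230 231 233 233 232 233]
 [182 216 223 224 224 222 221 221 222 222 220 214 221 228 229 228 227]
 [154 177 183 184 183 177 173 177 182 182 177 174 195 216 218 215 213]
 [134 146 148 144 141 138 141 149 154 152 144 139 163 190 203 205 206]
 [121 126 124 113 108 117 136 148 151 145 122 102 120 153 185 202 205]
 [107 111 110 113 129 149 174 189 190 175 132  85  75 109 163 195 204]
 [138 142 142 151 175 192 200 204 202 183 134  79  57  86 143 186 203]
 [187 190 190 192 198 203 204 205 203 188 143  90  69 102 154 190 203]
 [188 194 194 193 192 192 193 194 192 183 153 118 108 137 177 198 204]
 [160 168 170 167 164 165 166 168 165 158 153 146 149 167 191 204 205]
 [134 141 140 135 134 135 137 138 137 137 146 155 169 186 201 206 206]
 [103 117 111 105 104 106 108 110 111 119 139 159 183 200 205 206 207]
 [ 80  97 103 108 127 137 140 140 141 149 174 191 201 206 206 206 206]
 [ 67 100 126 147 173 187 190 190 190 193 199 204 205 207 207 207 206]
 [ 63 107 155 183 197 202 203 203 203 204 204 204 205 206 207 207 207]
 [ 60  86 136 176 195 202 204 204 204 204 204 205 204 205 207 206 208]
 [ 71  69  95 142 174 194 201 204 204 203 204 204 204 204 205 206 207]]
```

The arms at cols 278–283 are about 7.0–7.6 px apart, or about 21 mm centre to centre. With 6 mm arms that is a 15 mm gap, in line with the opening 0.314 × 85 = 26.7 mm. I'll close slightly to 0.306 and check parallelism against the relaxed image using the same edge method.

Emit:
step_arm([
  [[0,0,0],0,0.305],
  [[0,0,0],0,0.303],
  [[0,0,0],0,0.303],
  [[0,0,0],0,0.303],
], force=30)

```text
clock: 16.65
eef_pos: [559.2, 64.5, 215.5]
tcp_rot: [3.14, -0.002, 1.733]
contact_force: [-0.7, 0.2, 3.3]
opening: 0.303
```

```bash
python3 - <<'E'
from h import *
s=sense();y=s["tcp_rot"][2];F=s["contact_force"]
print(s["clock"],s["eef_pos"],s["opening"],F,"tool y force",F[0]*np.sin(y)-F[1]*np.cos(y))
f=np.mean([cv2.cvtColor(grab_frame("top"),6).astype(float) for _ in range(4)],0);cv2.imwrite("pics/top8.png",f)
r=cv2.imread("pics/top5.png",0).astype(float)
def edges(im,c,rows):  # dark->bright crossing at steepest rise, subpixel by parabola
    p=cv2.GaussianBlur(im,(1,3),.7)[:,c];d=np.diff(p);out=[]
    for a,b in rows:
        k=a+np.argmax(d[a:b]);q=d[k-1:k+2];out.append(k+.5+.5*(q[0]-q[2])/(q[0]-2*q[1]+q[2]))
    return out
for c in range(278,285):
    e=edges(f,c,((235,241),(242,249)));g=edges(r,c,((229,236),(244,251)))
    print(c,"now",np.round(e,2),round((e[1]-e[0])*.987*2.957-6,1),"relaxed",np.round(g,2),round((g[1]-g[0])*.987*2.957-6,1))
sp=np.clip(150-f[235:244,284:291],0,None);print("disc/spot rows\n",f[236:244,283:291].round())
E
```

```text
16.65 [559.24948732  64.5277148  215.48531258] 0.30317008011972085 [-0.7206547   0.21371075  3.29901335] tool y force -0.6766627057725315
278 now [239.05 245.55] 13.0 relaxed [235.49 252.49] 43.6
279 now [238.61 245.46] 14.0 relaxed [235.2  248.82] 33.7
280 now [238.42 245.44] 14.5 relaxed [234.76 248.67] 34.6
281 now [238.4  245.45] 14.6 relaxed [234.56 248.61] 35.0
282 now [238.33 245.47] 14.9 relaxed [234.43 248.42] 34.8
283 now [237.96 245.42] 15.8 relaxed [234.27 248.33] 35.1
284 now [237.79 244.92] 14.8 relaxed [233.77 248.34] 36.5
disc/spot rows
 [[145. 146. 141. 142. 166. 191. 203. 206.]
 [133. 138. 120. 104. 122. 153. 185. 202.]
 [171. 172. 132.  84.  75. 110. 163. 195.]
 [197. 181. 132.  77.  57.  86. 143. 186.]
 [201. 182. 134.  83.  70. 102. 154. 190.]
 [188. 171. 135. 106. 104. 136. 177. 199.]
 [162. 155. 139. 131. 141. 164. 191. 203.]
 [146. 144. 134. 135. 159. 182. 199. 206.]][ WARN:0@10.590] global loadsave.cpp:1063 imwrite_ Unsupported depth image for selected encoder is fallbacked to CV_8U.
```

The gap measures about 14.6 mm in the image (method bias about −0.4 mm on the relaxed pair) and 13.6 mm from the opening. That brackets 14 mm, so I hold here.

Emit:
step_arm([
  [[0,0,0],0,0.303],
  [[0,0,0],0,0.303],
  [[0,0,0],0,0.303],
  [[0,0,0],0,0.303],
  [[0,0,0],0,0.303],
  [[0,0,0],0,0.303],
  [[0,0,0],0,0.303],
  [[0,0,0],0,0.303],
  [[0,0,0],0,0.303],
  [[0,0,0],0,0.303],
  [[0,0,0],0,0.303],
  [[0,0,0],0,0.303],
  [[0,0,0],0,0.303],
  [[0,0,0],0,0.303],
  [[0,0,0],0,0.303],
  [[0,0,0],0,0.303],
  [[0,0,0],0,0.303],
  [[0,0,0],0,0.303],
  [[0,0,0],0,0.303],
  [[0,0,0],0,0.303],
], force=30)

```text
clock: 19.35
eef_pos: [559.3, 64.5, 215.5]
tcp_rot: [3.14, -0.002, 1.733]
contact_force: [-0.7, -0.7, 3.6]
opening: 0.302
```

```bash
python3 - <<'E'
from h import *
s=sense();print(s["clock"],s["eef_pos"],s["opening"],s["contact_force"])
f=grab_frame("top");h=grab_frame("side")
cv2.imwrite("pics/b9.png",np.hstack([cv2.resize(f[215:275,255:311],None,fx=7,fy=7,interpolation=2),cv2.resize(h[160:440,180:440],None,fx=1.5,fy=1.5)]))if 0 else cv2.imwrite("pics/b9.png",np.hstack([cv2.resize(f[215:275,255:311],None,fx=7,fy=7,interpolation=2),cv2.resize(h[160:440,180:440],(390,420))]))
E
```

```text
19.35 [559.26415848  64.53379208 215.48633496] 0.30187569633003486 [-0.66271605 -0.6914404   3.55275651]
```

View pics/b9.png

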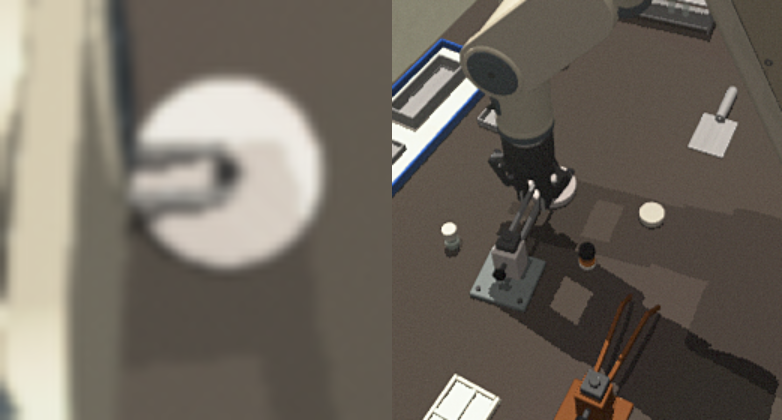

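The two arms lie parallel over the disc with the spot at (229,171) at their ends, and jars, cap and spatula are where they were. The pose is steady, so I hand in.

```bash
python3 -c "
from rig import sign_off
print(sign_off())"
```

```text
the job is handed in; nothing more can be done
None
```

I pushed the disc flat across the table until its spot lay under the tweezer tips. I then gripped the grey stand's arms at the grooves from above and squeezed them to about a 14 mm tip gap. I held that for over 2.5 s and handed in at about 19.5 s, still holding it.

- **Disc position:** after a 3 mm corrective nudge, the top view put the spot within about 1 mm of the midpoint between the tips. The final top view still shows it there.
- **Gap:** the two measures differ by about 1 mm and lie either side of the target. The gripper opening (0.302–0.303, about 25.7 mm over the arms) implies 13.5–13.6 mm, and the top image gives about 14.8 mm. I did not resolve this further.
- **Hold:** the arm pose did not move and the opening changed by only 0.001 during the hold. The contact force was about 3.6 N upwards, with sideways force under 1 N.
- **Not seen:** the side camera could not see the tips at the end because the gripper was in the way, so the gap rests on the top view and the gripper reading.
- **Other things on the table:** the jars, cap, spatula, palette and brown stand in view looked unmoved. The pan was partly hidden, and the big jar and green stand were outside that last picture.

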